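# Turn the spice carousel until the pepper mill is at the front

### The job

Bring the wooden pepper mill to the front: push the rim of the spice carousel round with a fingertip in its finger gaps, as often as needed, until the mill stands in the middle of the opening in the steel guard, then take the hand away. Turn it gently, so that everything on it stays standing in its place; do not touch or lift the mill, shaker or jars, and leave the things on the worktop where they are.

Things in the scene. Friction and masses are not known exactly. Their poses are not given: they have to be found in the camera images.
- carousel: Fixed base of the spice carousel: dark disc 312 mm wide, origin on the turning axis at worktop height, z up. An upright bent steel guard (154 mm outer radius, top at 113 mm) runs round its back, 78 degrees either side of the base's +x. The base's -x points out through the middle of the opening: the carousel's front. It may stand turned some 25 degrees: use this orientation.
- turntable_hub (a point): Centre of the turntable's upper face (pale round plate, radius 142 mm, face 40 mm above the worktop), on the axis; its axes turn with the table, z up. The pepper mill stands on its -x side, so the mill is at the front when this -x lies along the base's -x. A raised wooden rim runs round its edge: 14 mm thick, mean radius 130 mm, top 85 mm above the worktop.
- rim_gap (a point): Middle of one of five like finger gaps in the turntable's rim, 130 mm from the axis and 56 mm above the worktop. Gaps are about 50 mm wide clear between rounded rim ends, and open down to the plate (40 mm). Seen from the hub they lie 36, 108, 180, 252 and 324 degrees from its -x axis (this one: 36 counter-clockwise). A finger in a gap pushes a rim end sideways to turn the table.
- turntable (a joint): Angle of the turntable in rad, 0 at the start, growing counter-clockwise seen from above; free to turn any number of turns either way. Light bearing friction (about 0.12 N m; 1 to 2 N at the rim turns it) and it stops almost at once when no longer pushed.
- pepper_mill_mid (a point): Middle of the brown turned-wood pepper mill (58 mm wide, 170 mm tall, half-way up), standing loose on the turntable 62 mm from the axis; z up along the mill.
- salt_shaker: Steel-capped clear salt shaker, 44 mm wide, 90 mm tall; loose on the turntable 62 mm from the axis, one of the four other places (72 degrees apart); origin under its centre, z up.
- spice_a: Black-capped glass spice jar with blue label, 41 mm wide, 105 mm tall; loose on the turntable 62 mm from the axis, one of the four other places (72 degrees apart); origin under its centre, z up.
- spice_b: Black-capped glass spice jar with cream label, 41 mm wide, 105 mm tall; loose on the turntable 62 mm from the axis, one of the four other places (72 degrees apart); origin under its centre, z up.
- spice_c: Black-capped glass spice jar with green contents, 41 mm wide, 105 mm tall; loose on the turntable 62 mm from the axis, one of the four other places (72 degrees apart); origin under its centre, z up.
- peeler: White-handled vegetable peeler, 170x25x18 mm, on the fixed chopping board (22 mm thick) to the right; loose bystander, origin under its centre.
- corn_tin: Food tin, 76 mm wide, 110 mm tall, on the worktop to the right; loose bystander, origin under its centre.
- egg_box: Cardboard egg box, 106x155x72 mm, on the worktop to the left; loose bystander, origin under its centre.
- mug: Dotted mug, 82x114x91 mm, on the worktop far to the left; loose bystander, origin under its centre.
Mind the look-alikes: they are no part of the job. Leave any orange look-alike of the spice_a alone.

How it is judged:
At the end, for the whole second after the job is handed in: The pepper mill stands upright on the turntable at the front, within 16 mm to either side of the middle of the guard's opening (about 15 degrees); the turntable is at rest, and the shaker and the three jars stand upright on it (y of pepper_mill_mid in the frame of carousel between -0.016 and 0.016 m and x of pepper_mill_mid in the frame of carousel below -0.042 m and velocity of joint turntable between -0.05 and 0.05 rad/s and angle between each of pepper_mill_mid, salt_shaker, spice_a, spice_b, spice_c's own z axis and vertical below 0.1 rad and z of pepper_mill_mid in the frame of turntable_hub between 0.079 and 0.091 m and z of salt_shaker in the frame of turntable_hub between -0.006 and 0.006 m and z of spice_a in the frame of turntable_hub between -0.006 and 0.006 m and z of spice_b in the frame of turntable_hub between -0.006 and 0.006 m and z of spice_c in the frame of turntable_hub between -0.006 and 0.006 m); the robot touches nothing.
It fails at once if the arm or fingers push on something that stands on the turntable (more than 1.5 N) (contact force between any of the fingers, the arm and pepper_mill above 1.5 N or contact force between any of the fingers, the arm and salt_shaker above 1.5 N or contact force between any of the fingers, the arm and spice_a above 1.5 N or contact force between any of the fingers, the arm and spice_b above 1.5 N or contact force between any of the fingers, the arm and spice_c above 1.5 N).
It fails at once if something is lifted off the turntable (z of pepper_mill_mid in the frame of turntable_hub above 0.1 m or z of any of salt_shaker, spice_a, spice_b, spice_c in the frame of turntable_hub above 0.015 m).
It fails at once if something on the turntable tips (more than 0.3 rad) or slides (more than 20 mm nearer to or farther from the axis) (angle between any of pepper_mill_mid, salt_shaker, spice_a, spice_b, spice_c's own z axis and vertical above 0.3 rad or horizontal distance between any of pepper_mill_mid, salt_shaker, spice_a, spice_b, spice_c and turntable_hub above 0.082 m or horizontal distance between any of pepper_mill_mid, salt_shaker, spice_a, spice_b, spice_c and turntable_hub below 0.042 m).
It fails at once if the turntable is whirled (faster than 3 rad/s) (velocity of joint turntable above 3 rad/s or velocity of joint turntable below -3 rad/s).
It fails at once if a bystander on the worktop is shifted more than 20 mm (distance of any of peeler, corn_tin, egg_box, mug from where it was at the start of the episode above 0.02 m).
It also fails if it takes over 61 s, if anything falls off the work surface, if the arm or the gripper's body presses on something with over 40 N, if the wrist force passes 120 N, or if a joint passes its speed limit or range.

### The arm

A 6-joint arm with a two-finger parallel gripper is mounted at the origin on a cart in front of the work surface, level with it; the furniture and walls round the work are solid. World frame = base frame: x ahead of the robot, y to its left, z up, the work surface at z = 0. Lengths are in m, angles in rad, forces in N, time in s.
With the tool pointing down it reaches from about 0.25 to 0.775 m from the base axis. Payload 4 kg.
Tool frame: the origin (TCP) lies midway between the tips of the shut fingers; the grasp point (between the pads) lies 19 mm behind it; z points along the fingers, y is the line along which they close (so a half turn about z gives the same grasp; the last joint's range is limited). The gripper opens to 94 mm and grips with 3 to 60 N. Pads are 16 mm wide; open, the fingers measure 119 mm over their backs; the gripper's body (75 mm by 177 mm) begins 78 mm behind the grasp point.
Start: joints at [-1.269, 0.087, 1.371, -0, 1.684, -0.103], TCP at [0.217, -0.506, 0.206] pointing down, gripper open.
Joint ranges: [-3.1, 3.1], [-0.76, 2.03], [0.27, 2.55], [-1.08, 4.22], [0.17, 2.65], [-2.57, 2.57]. Speed limits (rad/s): [2.79, 2.79, 3.14, 3.14, 3.14, 3.14].

### API

Orientations are given as [roll, pitch, yaw] about the fixed x, y, z axes, in that order (R = Rz(yaw) Ry(pitch) Rx(roll)).
In Python, from bench import sensors, eyes, job gives the robot as it stands.
- The arm moves only by the tool arm_command, never from a script. Its argument "series" is a list of rows, each a list of 7 numbers: the opening, from 0 (shut) to 1 (fully open), then the shift along the tool's x, y, z in cm, then the turn, a rotation vector about the tool's x, y, z in rad. In form: [[fingers, dx, dy, dz, wx, wy, wz], ...]. A call has 1 to 20 rows; each row shifts and turns the commanded pose from where the row before left it, along the tool's axes as they then stand; what a row does not reach is not made up. A row lasts 1/10 s, in which the tool goes at most 50 mm and 8.59 degrees, less where a joint would pass 70% of its speed; a pose out of reach is approached as far as the arm can. A call with a gripper value outside its range is refused whole. The fingers move at their own pace and stop on an object; the grip force is fixed at half the most. Time passes only in rows, so rows that do not move let the fingers close. It gives the time, the measured TCP pose, the force and the opening at its end, in the units of the state.
- sensors.get_obs(): the state, without advancing time (a new reading comes with each control period).
- eyes.snapshot(name): name is "scene" or "top" or "wrist"; returns the picture (400x640x3 uint8, blue, green, red); there is no depth.
- eyes.get_calibration(name): a dict with "mtx" (3x3 intrinsics, pixels), "k1" (the pictures are not rectified: a ray, as slopes to the right and down, at radius r is drawn at 1 + k1 r^2 times it, then the intrinsics apply), "R" (3x3) and "t" (3): a world point X has camera coordinates R X + t. Camera axes: x right, y down, z forward; pixel columns grow to the right and rows downward; lengths in m; the calibration is good to about 2 mm. A picture is of the moment at which its call begins: read the wrist's pose just before it. get_calibration takes no time and is no camera call; for the wrist camera it gives the pose at the moment of the call.
- job.close_job(): hands the job in, once; it reports no verdict.
The state is a dict: "time": time; "joint_positions": joint angles; "qvel": joint speeds; "joint_torque": joint torques, N m; "tool_pos": TCP position; "ee_rot": TCP orientation; "wrist_force": force on the tool from outside, world axes, zero at the start; "wrist_torque": the same for the moment, N m; "width": finger opening in m.
Only numpy, scipy, OpenCV 4.12 (cv2) and the standard library are available. Lean on these libraries where they do the work, as an engineer would, in place of code of your own. Each camera call takes 0.05 s, during which the arm holds its last target. There are 200 camera calls.

## Working session

There is one attempt and no reset: what is moved stays moved. The work goes in short steps, Python scripts to look and compute and a tool call to move; the robot and the scene stay as the last step left them, time stands still between calls to the robot, and variables do not carry over. Pictures are saved under pics/ and viewed, on a budget of 10 in all, crops included, one or two more only if the job needs it, and the job is handed in when it is done.

Besides the shell and the picture viewer there is one more tool, called after "Request:" as name([rows], argument=value, ...), one row to a line, values as JSON. arm_command: Moves the arm, as the interface text tells. Its arguments: {"type":"object","properties":{"series":{"type":"array","items":{"type":"array","items":{"type":"number"}}}},"required":["series"]}

```bash
mkdir -p pics; ls
python3 - <<'E'
from bench import sensors, eyes
import cv2
for n in("scene","top"):
    cv2.imwrite(f"pics/{n}0.png",eyes.snapshot(n)); print(eyes.get_calibration(n))
print(sensors.get_obs())
E
```

```text
pics
{'mtx': array([[405.14977734,   0.        , 316.42616117],
       [  0.        , 405.14977734, 200.37829667],
       [  0.        ,   0.        ,   1.        ]]), 'k1': 0.001965268496818374, 'R': array([[-0.67912002, -0.73384762, -0.01623753],
       [-0.52906953,  0.50470759, -0.68216983],
       [ 0.50880392, -0.45468441, -0.73101345]]), 't': array([0.37831303, 0.35381842, 1.10155953])}
{'mtx': array([[429.36702227,   0.        , 324.73595973],
       [  0.        , 429.36702227, 198.48044373],
       [  0.        ,   0.        ,   1.        ]]), 'k1': -0.04690471135399893, 'R': array([[ 0.01304524, -0.99985686,  0.01077376],
       [-0.99426515, -0.01411455, -0.10600749],
       [ 0.10614439, -0.00932908, -0.99430696]]), 't': array([-0.02439674,  0.57520022,  1.50951115])}
{'time': 0.1, 'joint_positions': array([-1.26912774e+00,  8.78725242e-02,  1.37210175e+00,  2.51265315e-05,
        1.68357516e+00, -1.03086208e-01]), 'qvel': array([ 0.00028997, -0.00283485, -0.00200974, -0.00144529,  0.00139348,
        0.00038419]), 'joint_torque': array([ 2.53110491e-03, -3.41254950e+01, -3.03299654e+01,  7.19714002e-02,
        3.05272965e-02, -1.06387504e-04]), 'tool_pos': array([ 0.21645154, -0.50508676,  0.20442659]), 'ee_rot': array([-3.13964884e+00, -2.26199165e-04,  4.04757381e-01]), 'wrist_force': array([-0.4100726 , -0.30429403, -0.51661061]), 'wrist_torque': array([0.03338446, 0.0106634 , 0.03380556]), 'width': 0.09431124553386622}
```

View pics/top0.png

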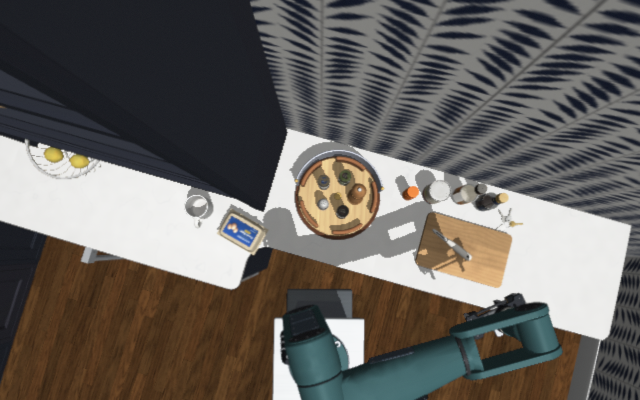

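View pics/scene0.png

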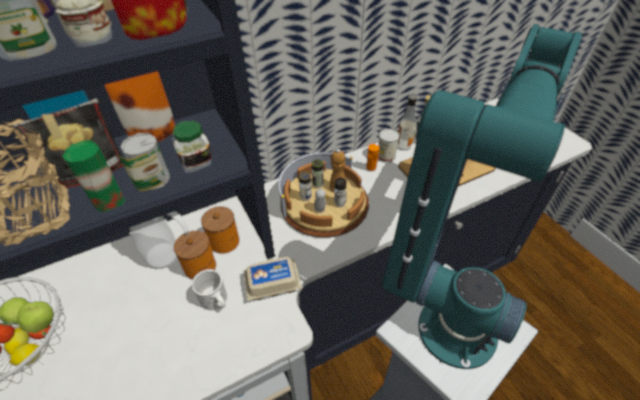

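The top view shows the carousel at about (338,196), with the mill on its right at about (357,192) and the guard at the back, upper left. Next I'll enlarge the area, rectified at rim-top height.

```bash
cat > h.py <<'E'
import numpy as np, cv2
from bench import sensors, eyes
def proj(c,X):
    X=np.atleast_2d(X)@c["R"].T+c["t"]; s=X[:,:2]/X[:,2:]
    s=s*(1+c["k1"]*(s**2).sum(1,keepdims=True))
    return s@c["mtx"][:2,:2].T+c["mtx"][:2,2]
def unproj(c,uv,z):
    s=cv2.undistortPoints(np.array(uv,float).reshape(-1,1,2),c["mtx"],np.array([c["k1"],0,0,0.]))[:,0]
    d=np.c_[s,np.ones(len(s))]@c["R"]; o=-c["R"].T@c["t"]
    return o+d*((z-o[2])/d[:,2])[:,None]
def rect(img,c,z,cx,cy,half,n=600):
    # output: up = +x, left = +y
    g=np.linspace(half,-half,n); Y,Xx=np.meshgrid(cy+g,cx+g)
    p=proj(c,np.c_[Xx.ravel(),Y.ravel(),np.full(n*n,z)]).astype(np.float32).reshape(n,n,2)
    return cv2.remap(img,p[...,0],p[...,1],cv2.INTER_CUBIC)
E
python3 - <<'E'
from h import *
c=eyes.get_calibration("top"); img=cv2.imread("pics/top0.png")
P=unproj(c,[[338,196]],0.085)[0]; print(P)
r=rect(img,c,0.085,0.56,-0.02,0.2)
print(unproj(c,[[338,196],[412,193],[438,190]],0.05))
for k in range(0,600,75): cv2.line(r,(k,0),(k,8),(0,0,255),1);cv2.line(r,(0,k),(8,k),(0,0,255),1)
cv2.imwrite("pics/rect0.png",r)
E
```

```text
[ 0.57897419 -0.06187646  0.085     ]
[[ 0.58293066 -0.06329063  0.05      ]
 [ 0.59745976 -0.32691353  0.05      ]
 [ 0.60961902 -0.42049041  0.05      ]]
```

View pics/rect0.png

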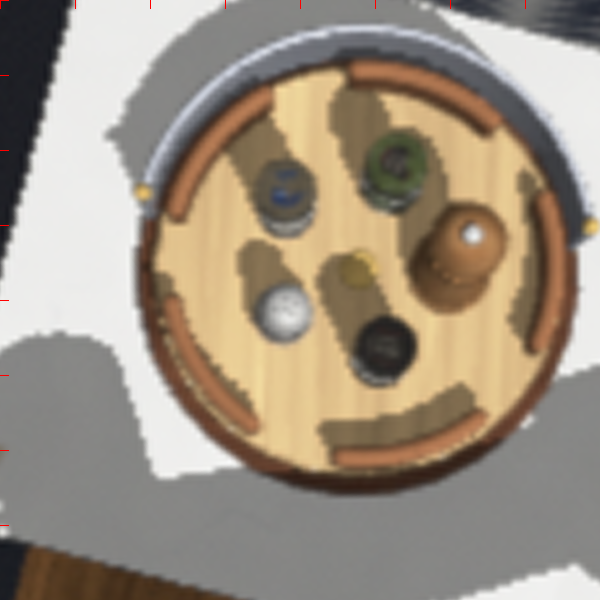

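The rectified view shows rim arcs with ends at about (350,70)-(495,127), (545,195)-(535,350), (485,412)-(333,460), (255,427)-(168,298) and (175,215)-(270,95). The guard ends are at (143,192) and (590,226), the mill's top knob is at (472,233), and the mill's base is around (448,280).

```bash
cat >> h.py <<'E'
def fitc(P,r=None):
    from scipy.optimize import least_squares
    f=lambda q: np.hypot(P[:,0]-q[0],P[:,1]-q[1])-(r or q[2])
    s=least_squares(f,[0.57,-0.05,0.13]); return s.x,f(s.x)
E
python3 - <<'E'
from h import *
c=eyes.get_calibration("top")
W=lambda p:np.array([0.76-0.4*p[1]/599,0.18-0.4*p[0]/599,0.085])
rim=np.array([W(p) for p in [(375,72),(430,85),(490,125),(546,200),(551,270),(538,345),(480,418),(410,452),(338,458),(248,425),(205,372),(172,302),(180,212),(215,150),(265,98)]])
q,res=fitc(rim,0.13); print(q,np.round(res*1e3,1)); C=q[:2]
q2,_=fitc(rim); print(q2)
def ang(P): d=P[:2]-C; return np.degrees(np.arctan2(d[1],d[0])),np.hypot(*d)
segs=[((350,70),(495,127)),((545,195),(535,350)),((485,412),(333,460)),((255,427),(168,298)),((175,215),(270,95))]
for a,b in segs: print(ang(W(a)),ang(W(b)))
for p in [(143,192),(590,226)]:
    uv=proj(c,W(p)); print("guard",ang(unproj(c,uv,0.113)[0]))
uv=proj(c,W((472,233))); print("mill top",ang(unproj(c,uv,0.21)[0]))
E
```

```text
[ 0.58216095 -0.06211238  0.13      ] [ 0.  -0.8 -2.9  0.3 -4.1 -1.6 -1.9 -2.  -0.9  0.7 -3.3 -0.5 -2.8 -4.5
 -0.1]
[ 0.58217303 -0.06211732  0.12835695]
(np.float64(3.661701548468715), np.float64(0.13136265288065654)) (np.float64(-43.55030849855747), np.float64(0.1283594544217189))
(np.float64(-68.6496148991048), np.float64(0.13080444113675746)) (np.float64(-115.88796617398378), np.float64(0.12799398311496907))
(np.float64(-139.95580328773437), np.float64(0.12708034720027728)) (np.float64(171.3216324042708), np.float64(0.13083754542838869))
(np.float64(146.20163056061241), np.float64(0.12912492179304005)) (np.float64(99.24981989594578), np.float64(0.1316370962607123))
(np.float64(74.69929681974058), np.float64(0.1298537162608624)) (np.float64(28.382959603098477), np.float64(0.13003101943590717))
guard (np.float64(72.59055492528566), np.float64(0.15193652718147874))
guard (np.float64(-81.088551420567), np.float64(0.1496695742382363))
mill top (np.float64(-84.48999721369962), np.float64(0.062111879432173))
```

Request:
arm_command([
  [0, 1.2, -0.6, 0, 0, 0, 0],
  [0, 2.4, -1.2, 0, 0, 0, 0],
  [0, 2.6, -1.3, 0, 0, 0, 0],
  [0, 2.6, -1.3, 0, 0, 0, 0],
  [0, 2.6, -1.3, 0, 0, 0, 0],
  [0, 2.6, -1.3, 0, 0, 0, 0],
  [0, 2.6, -1.3, 0, 0, 0, 0],
  [0, 2.6, -1.3, 0, 0, 0, 0],
  [0, 2.6, -1.3, 0, 0, 0, 0],
  [0, 2.6, -1.3, 0, 0, 0, 0],
  [0, 2.6, -1.3, 0, 0, 0, 0],
  [0, 2.6, -1.3, 0, 0, 0, 0],
  [0, 2.6, -1.3, 0, 0, 0, 0],
  [0, 2.6, -1.3, 0, 0, 0, 0],
  [0, 2.6, -1.3, 0, 0, 0, 0],
  [0, 2.0, -1.1, 0, 0, 0, 0],
  [0, 1.0, -0.5, 0, 0, 0, -0.12],
  [0, 0, 0, 0, 0, 0, -0.12],
  [0, 0, 0, 0, 0, 0, -0.12],
  [0, 0, 0, 0, 0, 0, -0.12],
])

```text
time: 2.1
tool_pos: [0.5079, -0.1586, 0.2051]
ee_rot: [-3.141, -0.0, 0.891]
wrist_force: [0.4, -0.0, -0.7]
width: 0.0006
```

Run:
```python
from h import *
o=sensors.get_obs(); print(o["time"],o["tool_pos"],o["ee_rot"],o["width"],o["joint_positions"])
w=eyes.snapshot("wrist"); s=eyes.snapshot("scene")
cw=eyes.get_calibration("wrist"); print(-cw["R"].T@cw["t"])
s=cv2.resize(s[80:280,200:480],None,fx=2,fy=2)
cv2.imwrite("pics/w1.png",np.vstack([cv2.resize(w,(560,350)),s[:, :560]])[:600+150])
cv2.imwrite("pics/w1w.png",w); cv2.imwrite("pics/w1m.png",np.hstack([cv2.resize(w,(400,250)),cv2.resize(s,(400,250))]))
tip=o["tool_pos"]; 
C=np.array([.5822,-.0621])
for a in (-116,-128,-140): print(a,proj(cw,[*(C+.13*np.array([np.cos(np.radians(a)),np.sin(np.radians(a))])),.085]))
```

```text
2.1 [ 0.50786505 -0.15856806  0.20514399] [-3.14071515e+00 -6.94437537e-05  8.90855489e-01] 0.0006201778300353974 [-4.09417793e-01  4.78509473e-02  1.41310886e+00  3.03272291e-04
  1.68145987e+00  2.70556383e-01]
[ 0.5506793  -0.10691471  0.38526377]
-116 [[344.53017513 200.56222375]]
-128 [[318.46034607 203.74604917]]
-140 [[292.29997248 201.60285263]]
```

View pics/w1w.png

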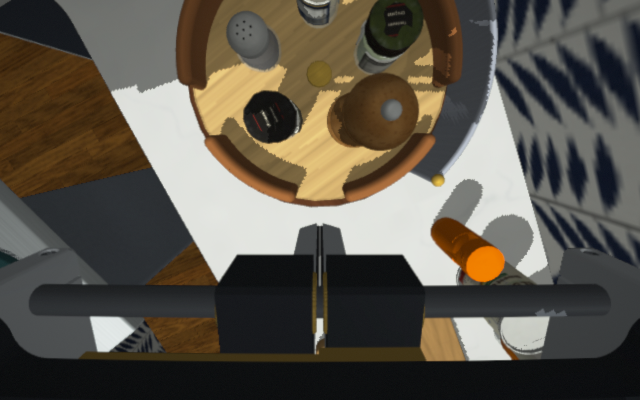

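The wrist view shows the gap straight ahead of the fingers, with rim ends at about (295,190) and (345,190). That matches the prediction. I'll move 11 mm outwards, then go down.

Request:
arm_command([
  [0, -1.1, 0, 0, 0, 0, 0],
  [0, 0, 0, 1.5, 0, 0, 0],
  [0, 0, 0, 2.5, 0, 0, 0],
  [0, 0, 0, 2.5, 0, 0, 0],
  [0, 0, 0, 2.5, 0, 0, 0],
  [0, 0, 0, 2.0, 0, 0, 0],
  [0, 0, 0, 1.5, 0, 0, 0],
  [0, 0, 0, 1.0, 0, 0, 0],
  [0, 0, 0, 0.8, 0, 0, 0],
  [0, 0, 0, 0, 0, 0, 0],
  [0, 0, 0, 0, 0, 0, 0],
])

```text
time: 3.3
tool_pos: [0.5014, -0.1686, 0.0629]
ee_rot: [3.141, -0.0, 0.884]
wrist_force: [-0.1, 0.0, -0.5]
width: 0.0003
```

Request:
arm_command([
  [0, 0, -0.13, 0, 0, 0, 0.01],
  [0, 0, -0.2, 0, 0, 0, 0.015],
  [0, 0, -0.27, 0, 0, 0, 0.02],
  [0, 0, -0.27, 0, 0, 0, 0.02],
  [0, 0, -0.27, 0, 0, 0, 0.02],
  [0, 0, -0.27, 0, 0, 0, 0.02],
  [0, 0, -0.27, 0, 0, 0, 0.02],
  [0, 0.01, -0.34, 0, 0, 0, 0.025],
  [0, 0.01, -0.4, 0, 0, 0, 0.03],
  [0, 0.01, -0.4, 0, 0, 0, 0.03],
  [0, 0.01, -0.4, 0, 0, 0, 0.03],
  [0, 0.01, -0.4, 0, 0, 0, 0.03],
  [0, 0.01, -0.4, 0, 0, 0, 0.03],
  [0, 0.01, -0.4, 0, 0, 0, 0.03],
  [0, 0.01, -0.27, 0, 0, 0, 0.02],
  [0, 0, -0.13, 0, 0, 0, 0.01],
])

```text
time: 4.9
tool_pos: [0.4699, -0.1316, 0.0625]
ee_rot: [3.141, 0.0, 0.524]
wrist_force: [-0.6, -1.0, -0.2]
width: 0.0004
```

```bash
cat >> h.py <<'E'
def st():
    o=sensors.get_obs(); p=o["tool_pos"]; d=p[:2]-[.5822,-.0621]
    print(o["time"],p.round(4),"r",np.hypot(*d).round(4),"ang",np.degrees(np.arctan2(d[1],d[0])).round(1),"yaw",np.degrees(o["ee_rot"][2]).round(1),"q6",o["joint_positions"][5],"F",o["wrist_force"].round(1))
E
python3 - <<'E'
from h import *
st()
c=eyes.get_calibration("top"); img=eyes.snapshot("top"); cv2.imwrite("pics/top2.png",img)
cv2.imwrite("pics/r2.png",np.hstack([rect(img,c,.085,.58,-.06,.2,400),cv2.resize(eyes.snapshot("wrist")[:,120:520],(400,400))]))
E
```

```text
4.9 [ 0.4699 -0.1316  0.0625] r 0.1321 ang -148.2 yaw 30.0 q6 0.6578045781210744 F [-0.6 -1.  -0.2]
```

View pics/r2.png

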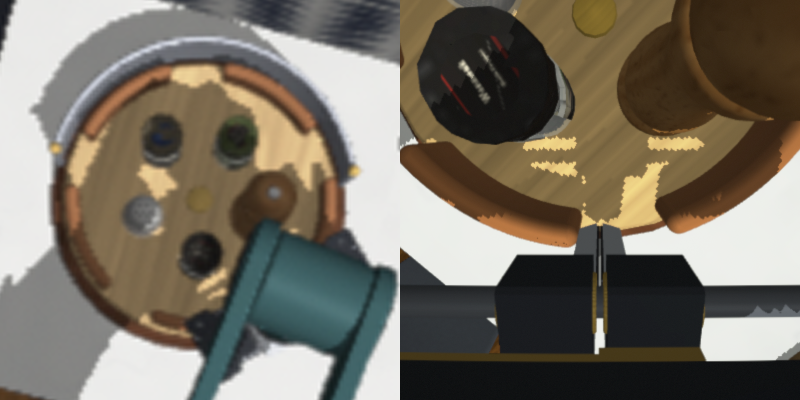

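The finger is against the rim end and the table is turning with everything standing. I'll carry on along the circle.

Request:
arm_command([
  [0, 0, -0.13, 0, 0, 0, 0.01],
  [0, 0, -0.27, 0, 0, 0, 0.02],
  [0, 0.01, -0.4, 0, 0, 0, 0.03],
  [0, 0.01, -0.47, 0, 0, 0, 0.035],
  [0, 0.01, -0.47, 0, 0, 0, 0.035],
  [0, 0.01, -0.47, 0, 0, 0, 0.035],
  [0, 0.01, -0.47, 0, 0, 0, 0.035],
  [0, 0.01, -0.47, 0, 0, 0, 0.035],
  [0, 0.01, -0.47, 0, 0, 0, 0.035],
  [0, 0.01, -0.47, 0, 0, 0, 0.035],
  [0, 0.01, -0.47, 0, 0, 0, 0.035],
  [0, 0.01, -0.47, 0, 0, 0, 0.035],
  [0, 0.01, -0.47, 0, 0, 0, 0.035],
  [0, 0.01, -0.47, 0, 0, 0, 0.035],
  [0, 0.01, -0.47, 0, 0, 0, 0.035],
  [0, 0.01, -0.47, 0, 0, 0, 0.035],
  [0, 0.01, -0.47, 0, 0, 0, 0.035],
  [0, 0.01, -0.4, 0, 0, 0, 0.03],
  [0, 0.01, -0.27, 0, 0, 0, 0.02],
  [0, 0, -0.13, 0, 0, 0, 0.01],
])

```text
time: 7.0
tool_pos: [0.4526, -0.0528, 0.0623]
ee_rot: [3.142, 0.001, -0.086]
wrist_force: [-0.9, -0.8, -0.4]
width: 0.0007
```

```bash
python3 -c "
from h import *
st()"
```

```text
7.0 [ 0.4526 -0.0528  0.0623] r 0.1299 ang 175.9 yaw -4.9 q6 1.4160325122458715 F [-0.9 -0.8 -0.4]
```

Request:
arm_command([
  [0, 0, -0.13, 0, 0, 0, 0.01],
  [0, 0, -0.27, 0, 0, 0, 0.02],
  [0, 0, -0.4, 0, 0, 0, 0.03],
  [0, 0, -0.47, 0, 0, 0, 0.035],
  [0, 0, -0.47, 0, 0, 0, 0.035],
  [0, 0, -0.47, 0, 0, 0, 0.035],
  [0, 0, -0.47, 0, 0, 0, 0.035],
  [0, 0, -0.47, 0, 0, 0, 0.035],
  [0, 0, -0.47, 0, 0, 0, 0.035],
  [0, 0, -0.47, 0, 0, 0, 0.035],
  [0, 0, -0.47, 0, 0, 0, 0.035],
  [0, 0, -0.47, 0, 0, 0, 0.035],
  [0, 0, -0.47, 0, 0, 0, 0.035],
  [0, 0, -0.47, 0, 0, 0, 0.035],
  [0, 0, -0.47, 0, 0, 0, 0.035],
  [0, 0, -0.47, 0, 0, 0, 0.035],
  [0, 0, -0.47, 0, 0, 0, 0.035],
  [0, 0, -0.4, 0, 0, 0, 0.03],
  [0, 0, -0.27, 0, 0, 0, 0.02],
  [0, 0, -0.13, 0, 0, 0, 0.01],
])

```text
time: 9.0
tool_pos: [0.4823, 0.0222, 0.0623]
ee_rot: [3.141, 0.001, -0.696]
wrist_force: [-0.8, -0.1, 0.6]
width: 0.0004
```

Run:
```python
from h import *
st()
c=eyes.get_calibration("top"); img=eyes.snapshot("top"); cv2.imwrite("pics/top3.png",img)
cv2.imwrite("pics/r3.png",np.hstack([rect(img,c,.085,.58,-.06,.2,400),cv2.resize(eyes.snapshot("wrist")[:,120:520],(400,400))]))
```

```text
9.0 [0.4823 0.0222 0.0623] r 0.1307 ang 139.8 yaw -39.9 q6 2.195003906491567 F [-0.8 -0.1  0.6]
```

View pics/r3.png

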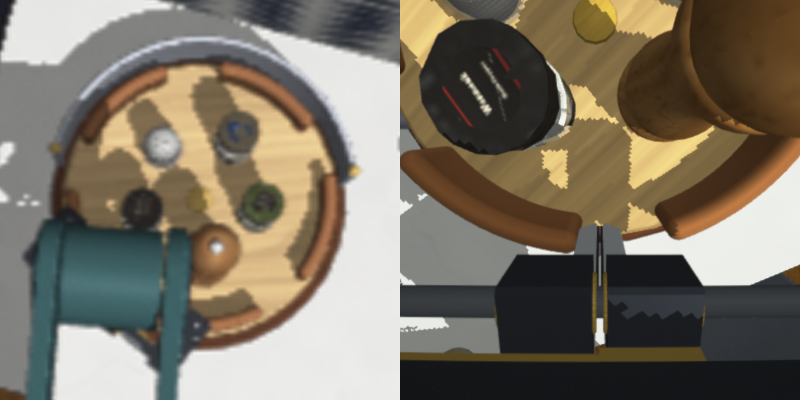

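In the new view the mill's knob is at (217,247). Rim ends are at about (330,177)-(303,276), (222,68)-(308,127) and (165,72)-(90,137).

Run:
```python
from h import *
c=eyes.get_calibration("top"); C=np.array([.5822,-.0621])
W=lambda p:np.array([0.78-0.4*p[1]/399,0.14-0.4*p[0]/399,0.085])
def ang(P): d=P[:2]-C; return np.degrees(np.arctan2(d[1],d[0])).round(1),np.hypot(*d).round(4)
for p in [(222,68),(308,127),(330,177),(303,276),(260,313),(165,72),(90,137)]: print(p,ang(W(p)))
for p in [(54,149),(354,171)]: print("guard",ang(unproj(c,proj(c,W(p)),.113)[0]))
for z in(.2,.21): print("mill",ang(unproj(c,proj(c,W((217,247))),z)[0]))
```

```text
(222, 68) (np.float64(-9.0), np.float64(0.1312))
(308, 127) (np.float64(-56.5), np.float64(0.1279))
(330, 177) (np.float64(-81.0), np.float64(0.1303))
(303, 276) (np.float64(-127.8), np.float64(0.1287))
(260, 313) (np.float64(-153.2), np.float64(0.1299))
(165, 72) (np.float64(16.3), np.float64(0.1309))
(90, 137) (np.float64(61.6), np.float64(0.1272))
guard (np.float64(73.2), np.float64(0.1529))
guard (np.float64(-81.3), np.float64(0.1505))
mill (np.float64(-170.8), np.float64(0.06))
mill (np.float64(-171.4), np.float64(0.0607))
```

The mill needs about 10° more: 7.5° by the rim gaps, 13° by its knob. I'll push 0.18 rad, back off 8 mm, then lift.

Request:
arm_command([
  [0, 0, -0.13, 0, 0, 0, 0.01],
  [0, 0, -0.27, 0, 0, 0, 0.02],
  [0, 0, -0.4, 0, 0, 0, 0.03],
  [0, 0, -0.4, 0, 0, 0, 0.03],
  [0, 0, -0.4, 0, 0, 0, 0.03],
  [0, 0, -0.4, 0, 0, 0, 0.03],
  [0, 0, -0.27, 0, 0, 0, 0.02],
  [0, 0, -0.13, 0, 0, 0, 0.01],
  [0, 0, 0, 0, 0, 0, 0],
  [0, 0, 0, 0, 0, 0, 0],
  [0, -0.1, 0.4, 0, 0, 0, 0],
  [0, -0.2, 0.4, 0, 0, 0, 0],
  [0, -0.3, 0, -1.0, 0, 0, 0],
  [0, 0, 0, -2.0, 0, 0, 0],
  [0, 0, 0, -2.5, 0, 0, 0],
  [0, 0, 0, -2.5, 0, 0, 0],
  [0, 0, 0, -2.5, 0, 0, 0],
  [0, 0, 0, -2.5, 0, 0, 0],
  [0, 0, 0, -2.0, 0, 0, 0],
  [0, 0, 0, -1.0, 0, 0, 0],
])

```text
time: 11.1
tool_pos: [0.4899, 0.0386, 0.2257]
ee_rot: [-3.138, -0.003, -0.875]
wrist_force: [-0.5, -0.5, 0.5]
width: 0.0005
```

Request:
arm_command([
  [0, -2, 0, 0, 0, 0, 0],
  [0, -2.5, 0, 0, 0, 0, 0],
  [0, -2.5, 0, 0, 0, 0, 0],
  [0, -2.5, 0, 0, 0, 0, 0],
  [0, -2.5, 0, 0, 0, 0, 0],
  [0, -1, 0, 0, 0, 0, 0],
  [0, 0, 0, 0, 0, 0, 0],
  [0, 0, 0, 0, 0, 0, 0],
])

```text
time: 11.9
tool_pos: [0.4085, 0.119, 0.2224]
ee_rot: [-3.134, 0.011, -0.854]
wrist_force: [0.6, 0.3, 0.4]
width: 0.0005
```

Run:
```python
from h import *
st()
c=eyes.get_calibration("top"); img=eyes.snapshot("top"); cv2.imwrite("pics/top4.png",img)
cv2.imwrite("pics/r4.png",rect(img,c,.085,.58,-.06,.2,600))
s=eyes.snapshot("scene");cv2.imwrite("pics/s4.png",s)
```

```text
11.9 [0.4085 0.119  0.2224] r 0.2509 ang 133.8 yaw -48.9 q6 2.565707041152833 F [0.6 0.3 0.4]
```

View pics/r4.png

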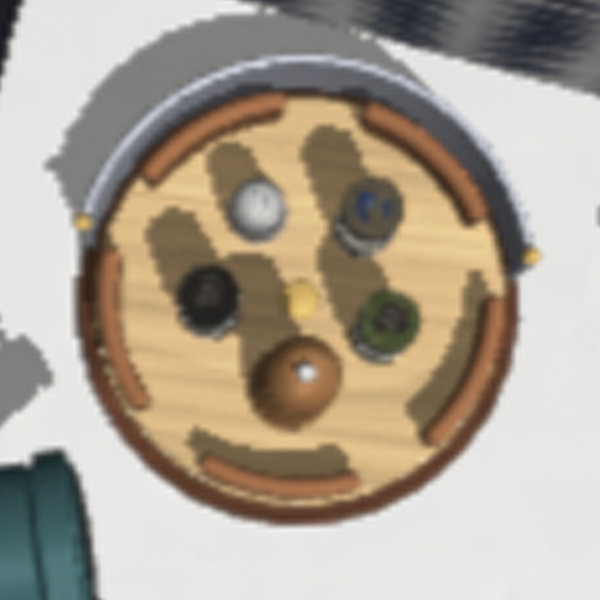

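View pics/s4.png

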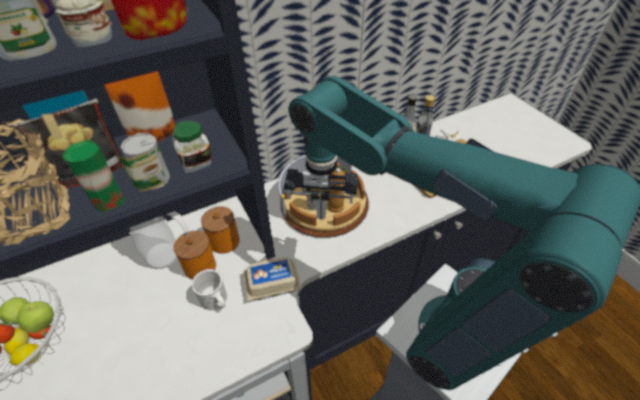

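All five items stand. The mill's knob is at (305,372), and the guard ends are at (84,222) and (531,257). The front rim arc runs (203,463)-(357,480). I'll ease joint 6 off its limit and compute the alignment.

Request:
arm_command([
  [0, 0, 0, 0, 0, 0, -0.08],
  [0, 0, 0, 0, 0, 0, -0.08],
  [0, 0, 0, 0, 0, 0, 0],
  [0, 0, 0, 0, 0, 0, 0],
  [0, 0, 0, 0, 0, 0, 0],
])

```text
time: 12.5
tool_pos: [0.4083, 0.1194, 0.2223]
ee_rot: [-3.132, 0.01, -0.694]
wrist_force: [0.2, 0.3, -0.2]
width: 0.0002
```

Run:
```python
from h import *
st()
c=eyes.get_calibration("top"); C=np.array([.5822,-.0621])
W=lambda p:np.array([0.78-0.4*p[1]/599,0.14-0.4*p[0]/599,0.085])
def ang(P): d=P[:2]-C; return np.degrees(np.arctan2(d[1],d[0])).round(1),np.hypot(*d).round(4)
for p in [(360,107),(480,218),(495,300),(430,440),(357,480),(203,463),(140,402),(108,255),(150,178),(280,104)]: print(p,ang(W(p)))
G=[unproj(c,proj(c,W(p)),.113)[0] for p in [(84,222),(531,257)]]; print("guard",[ang(g) for g in G])
print("hub knob",unproj(c,proj(c,W((303,299))),.05)[0])
print("mill",ang(unproj(c,proj(c,W((305,372))),.207)[0]))
```

```text
12.5 [0.4083 0.1194 0.2223] r 0.2514 ang 133.8 yaw -39.8 q6 2.4067965750373155 F [ 0.2  0.3 -0.2]
(360, 107) (np.float64(-16.9), np.float64(0.132))
(480, 218) (np.float64(-66.2), np.float64(0.1294))
(495, 300) (np.float64(-91.1), np.float64(0.1285))
(430, 440) (np.float64(-138.5), np.float64(0.1283))
(357, 480) (np.float64(-163.5), np.float64(0.128))
(203, 463) (np.float64(149.1), np.float64(0.1297))
(140, 402) (np.float64(123.0), np.float64(0.1296))
(108, 255) (np.float64(78.0), np.float64(0.1329))
(150, 178) (np.float64(52.2), np.float64(0.1289))
(280, 104) (np.float64(6.7), np.float64(0.1292))
guard [(np.float64(72.5), np.float64(0.1513)), (np.float64(-81.4), np.float64(0.1502))]
hub knob [ 0.58432257 -0.06376232  0.05      ]
mill (np.float64(176.7), np.float64(0.0606))
```

The mill is within about 3° of the front by both measures, against a tolerance of about 15°. The hand is clear, so I'm handing in.

```bash
python3 -c "
from bench import job; print(job.close_job())"
```

```text
the job is handed in; nothing more can be done
None
```

The pepper mill now stands in the middle of the guard's opening, and the job is handed in; the simulator gave no verdict. I put the shut fingertips in the gap at the front right of the rim and pushed the table about 98° clockwise in one slow sweep (at most about 0.35 rad/s). Then I backed off the rim, lifted, and moved the hand away to about 25 cm from the axis, at 12.5 s of the 61 s.

**Position:** the opening's middle is at 175.5°. The mill is at 176.7° by its top knob and at 173° by the rim gaps. The two measures disagree by about 4°, but each is within 3° (about 3 mm) of centre, against a limit of 16 mm.

**Things on the table:** the last overhead picture showed the mill, shaker and all three jars upright in their places. Wrist force read about 1 N or less at every check.

**Worktop:** the egg box and mug looked unmoved in the last scene picture. The arm hid the peeler and tin there, so I did not check those two, but the hand passed over that area with the fingertips about 20 cm above the worktop.

**Close call:** joint 6 came within 0.005 rad of its range limit while the hand was withdrawing. I turned it back to 2.41 rad before handing in.

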